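# Pump up the film carrier's vacuum until its pin is out

## Robot

A 6-joint arm with a two-finger parallel gripper is mounted at the origin on the work surface. World frame = base frame: x ahead of the robot, y to its left, z up, the work surface at z = 0. Lengths are in m, angles in degrees, forces in N, time in s.
With the tool pointing down it reaches from about 0.4 to 0.825 m from the base axis. Payload 7 kg.
Tool frame: the origin (TCP) lies at the centre of the arm's flange, where the gripper is bolted on; the fingertips stand 178 mm ahead of it and the grasp point (between the pads) lies 159 mm ahead of it (tip_reach is the distance from the TCP to the fingertips, in m); z points along the fingers, y is the line along which they close (so a half turn about z gives the same grasp; the last joint's range is limited). The gripper opens to 88 mm and grips with 3 to 60 N. Pads are 19 mm wide; open, the fingers measure 130 mm over their backs; the gripper's body (78 mm by 193 mm) begins 47 mm behind the grasp point.
Start: joints at [-48.638, 20.546, 0.682, 0, -70.136, -16.507], TCP at [0.284, -0.612, 0.405] pointing down, gripper open.
Joint ranges: [-176.03, 176.03], [-82.01, 121.73], [-58.28, 71.71], [-173.87, 95.51], [-174.79, -0.11], [-173.66, 173.66]. Speed limits (degrees/s): [136.94, 136.94, 172.46, 180, 180, 180].

## Interface

Orientations are given as [roll, pitch, yaw] about the fixed x, y, z axes, in that order (R = Rz(yaw) Ry(pitch) Rx(roll)).
In Python, from plant import * gives the robot as it stands.
- The arm moves only by the shell command python3 -m handwheel 'ROWS'. ROWS is JSON, a list of rows, each a list of 7 numbers: the opening, from -1 (shut) to 1 (fully open), then the shift along the tool's x, y, z as a fraction of full scale, then the turn, a rotation vector about the tool's x, y, z as a fraction of full scale. A call has 1 to 5 rows; each row shifts and turns the commanded pose from where the row before left it, along the tool's axes as they then stand; what a row does not reach is not made up. Full scale, the value 1, is 0.025 m for a shift and 6 degrees for a turn. A row lasts 1/8 s, in which the tool goes at most 62.5 mm and 10.7 degrees, less where a joint would pass 70% of its speed; a pose out of reach is approached as far as the arm can. A call with a number of a shift or a turn outside -1 to 1 is refused whole. A call with a gripper value outside its range is refused whole. The fingers move at their own pace and stop on an object; the grip force is fixed at half the most. Time passes only in rows, so rows that do not move let the fingers close. It gives the time, the measured TCP pose, the force, the opening and the grip force at its end, in the units of the state.
- get_obs(): the state, without advancing time (a new reading comes with each control period).
- snapshot(name): name is "side" or "top" or "wrist"; returns a dict with "color" (420x560x3 uint8, red, green, blue), "fx", "fy", "cx", "cy" (pixels), "R" (3x3) and "t" (3): a world point X has camera coordinates R X + t; the wrist camera has in their place "tool_from_camera" (4x4, takes a point from camera to tool coordinates, whose origin is the TCP and whose axes are the flange's). Camera axes: x right, y down, z forward; pixel columns grow to the right and rows downward; lengths in m; the calibration is good to about 2 mm. A picture is of the moment at which its call begins: read the wrist's pose just before it. There is no depth.
- close_job(): hands the job in; it is judged then, once.
The state is a dict: "clock": time; "joint_pos": joint angles; "qvel": joint speeds; "tau": joint torques, N m; "tool_pos": TCP position; "orientation": TCP orientation; "force": force on the tool from outside, world axes, zero at the start; "moment": the same for the moment, N m; "opening": finger opening in m; "gripper_force": force on a finger pad.
Only numpy, scipy, OpenCV 4.12 (cv2) and the standard library are available. Lean on these libraries where they do the work, as an engineer would, in place of code of your own. Each camera call takes 0.05 s, during which the arm holds its last target. There are 200 camera calls.

## Task

Pump the film carrier's vacuum hold-down: press the black mushroom-headed plunger all the way down with the fingertips and let it spring fully back up, again and again, until the steel indicator pin beside it stands fully out of its collar. Only press on top of the plunger: do not grip it, do not touch the pin, leave the small steel vent button unpressed and the spool, canister and loupe where they stand, and finish clear with the plunger up.

Things in the scene. Friction and masses are not known exactly. Their poses are not given: they have to be found in the camera images.
- carrier: Fixed film carrier. Origin: on the table under the centre of its grey pump block, 100 (x) by 220 (y) by 75 mm high; z up, x towards its low bed with glass platen (x 50 to 250 mm, 220 wide, 36 high; the film strip on it sticks out 40 mm each side). On the block's top, in this frame: plunger at (0, -60), indicator pin at (0, 30), vent button at (0, 85) mm.
- plunger_top (a point): Centre of the flat top of the black mushroom head of the plunger (44 mm across, top flat 40 mm across; 121 mm above the table at rest, 97 mm fully pressed). It moves with the plunger, which presses straight down.
- plunger (a joint): How far the plunger is pressed, m: 0 up, 0.024 fully down on its stop. Its spring pushes back 4 N (up) to 9 N (down), plus 2 to 6 N while moving and lifting the pin; it returns by itself in under 0.5 s. The later part of a press lifts the pin by a ratchet: 4 to 13 mm the first time, then 8 mm a stroke. Let it come up within 3 mm to take the next tooth. Only strokes to the stop bring the pin fully out. Extra strokes do no harm.
- pin_tip (a point): Top of the indicator pin, a plain upright steel pin 12 mm thick with a flat head 16 mm across and 5 mm high. It is 88 mm above the table when the pin is right down and 128 mm when fully out.
- pin (a joint): How far the pin has risen, m: 0 right down, 0.040 fully out. It starts anywhere from 0 to 0.017 and so takes three to five full strokes. It stays where it is between strokes. When it is fully out a dark ring around it, 5 mm high, stands just clear above the collar.
- pin_collar (a point): Centre of the top of the aluminium collar the pin comes out of, 24 mm across, 81 mm above the table.
- vent_top (a point): Top of the small steel vent button, 14 mm across, 85 mm above the table: not to be pressed.
- vent (a joint): How far the vent button is pressed, m: 0 up, 0.005 down.
- spool: Loose black film spool lying flat, 72 mm across, 34 mm high, origin under its centre.
- canister: Loose black film canister with a grey cap, 34 mm across, 52 mm high, origin under its centre.
- loupe: Loose aluminium loupe, 44 mm across, 44 mm high, origin under its centre.

How it is judged (in metres and radians):
On the way, in this order (a step that is already met when the one before it is completed fails the run):
1. the plunger is pressed nearly all the way down (value of joint plunger above 0.017 m), for 0.02 s.
2. the pin is fully out (value of joint pin above 0.037 m), for 0.1 s.
At the end, for the whole second after the job is handed in: The pin is out by more than 37 of its 40 mm, the plunger is back up within 3 mm, the vent button is not pressed, and spool, canister and loupe are within 20 mm of where they stood (value of joint pin above 0.037 m and value of joint plunger below 0.003 m and value of joint vent below 0.002 m and distance of each of spool, canister, loupe from where it was at the start of the episode below 0.02 m); the robot touches nothing.
It fails at once if the pin is touched: it must come out by pumping (contact force between any of the fingers, the arm and pin above 0.5 N).
It fails at once if the vent button is pressed (value of joint vent above 0.0025 m).
It fails at once if the plunger's head is gripped between the fingers instead of pressed on top (horizontal distance between the grasp point and plunger_top below 0.035 m and z of the grasp point in the frame of plunger_top below 0.003 m).
It fails at once if the spool, canister or loupe is moved more than 20 mm or lifted (not (distance of spool from where it was at the start of the episode below 0.02 m) or not (distance of canister from where it was at the start of the episode below 0.02 m) or not (distance of loupe from where it was at the start of the episode below 0.02 m)).
It also fails if it takes over 38 s, if anything falls off the work surface, if the arm or the gripper's body presses on something with over 40 N, if the wrist force passes 120 N, or if a joint passes its speed limit or range.

## Working session

There is one attempt and no reset: what is moved stays moved. The work goes in short steps, Python scripts to look and compute and a shell command to move; the robot and the scene stay as the last step left them, time stands still between calls to the robot, and variables do not carry over. Pictures are saved under pics/ and viewed, at most 10 in all, crops included, and the job is handed in when it is done.

```bash
mkdir -p pics && python3 - <<'E'
from plant import *
import cv2
o=get_obs();print(o)
for n in("top","side"):
    s=snapshot(n);cv2.imwrite(f"pics/{n}0.png",s["color"][:,:,::-1]);print(n,s["fx"],s["cx"],s["cy"],s["R"],s["t"])
E
```

```text
{'clock': 0.0, 'joint_pos': array([-4.86385872e+01,  2.05914256e+01,  6.33074420e-01, -2.06912110e-02,
       -7.01354766e+01, -1.65084629e+01]), 'qvel': array([0.08971732, 0.01672607, 0.03545263, 0.06640321, 0.00795599,
       0.00439252]), 'tau': array([-3.81267630e-03, -5.82720208e+01,  2.93064433e+01,  6.99727759e+00,
        7.08467487e-03, -1.87278019e-04]), 'tool_pos': array([ 0.283629  , -0.61229965,  0.40371544]), 'orientation': array([ 1.79904512e+02, -8.01534587e-03, -1.55154090e+02]), 'force': array([-0.1467008 ,  0.39635588,  1.18033977]), 'moment': array([-0.01853779,  0.00244275, -0.00049739]), 'gripper_force': 0.0, 'opening': 0.08761907446715587}
top 507.1650152500954 278.1608992540111 208.2984929101904 [[ 0.02755699 -0.99943092  0.01945381]
 [-0.99468388 -0.02934739 -0.09870514]
 [ 0.09921988 -0.01663038 -0.99492655]] [0.01606732 0.58948279 1.23238963]
side 417.81193028418613 284.8326799662198 201.2463639790415 [[-0.99057301 -0.13645334  0.01206665]
 [-0.10858292  0.72842984 -0.67646118]
 [ 0.08351568 -0.67139441 -0.73637943]] [0.57198783 0.07877038 0.87016   ]
```

View pics/top0.png

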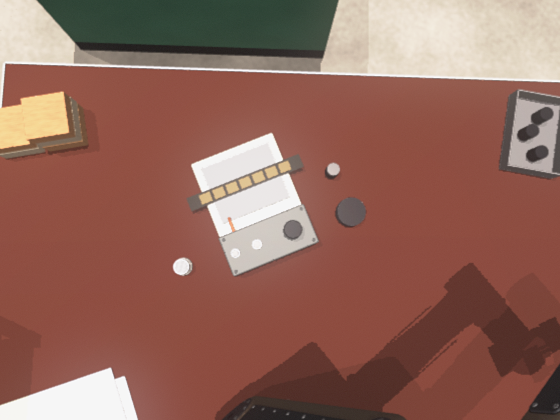

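View pics/side0.png

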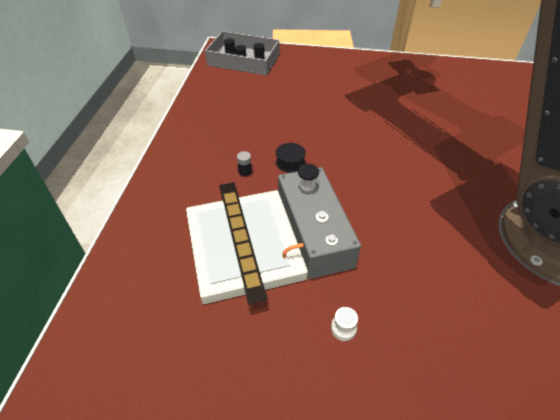

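The top view shows the plunger at (293,229), pin (257,244) and vent (236,253). In the side view they are at (308,172), (322,216) and (332,240). The spool and canister are beyond the plunger end, and the loupe is past the vent end.

```bash
cat >h.py <<'E'
from plant import *
import numpy as np
from scipy.spatial.transform import Rotation as Ro
def tri(a,b,A,B):
    M=[];r=[]
    for s,(u,v) in((a,A),(b,B)):
        R=np.array(s["R"]);t=np.array(s["t"])
        for k,p,f,c in((0,u,s["fx"],s["cx"]),(1,v,s["fy"],s["cy"])):
            g=(p-c)/f; M.append(R[k]-g*R[2]); r.append(g*t[2]-t[k])
    x,res,*_=np.linalg.lstsq(np.array(M),np.array(r),rcond=None);return x,res
def plane(s,p,z):
    R=np.array(s["R"]);t=np.array(s["t"]);d=R.T@[(p[0]-s["cx"])/s["fx"],(p[1]-s["cy"])/s["fy"],1];c=-R.T@t
    return c+d*(z-c[2])/d[2]
def rows(target):
    o=get_obs();R=Ro.from_euler("xyz",o["orientation"],degrees=True).as_matrix()
    return R.T@(np.array(target)-o["tool_pos"])/.025
E
python3 - <<'E'
from h import *
a=snapshot("top");b=snapshot("side")
for n,A,B,z in(("pl",(293,229),(308,172),.121),("pin",(257,244),(322,216),.09),("vent",(236,253),(332,240),.085)):
    print(n,tri(a,b,A,B),plane(a,A,z),plane(b,B,z))
p=plane(a,(293,229),.121)
print(rows([p[0],p[1],.335]))
E
```

```text
pl (array([ 0.53285028, -0.00123059,  0.11558749]), array([2.09803641e-07])) [ 0.53285235 -0.00097893  0.121     ] [0.53224176 0.00453326 0.121     ]
pin (array([0.49649259, 0.08143497, 0.08307361]), array([1.07713904e-06])) [0.49703101 0.08124632 0.09      ] [0.49584059 0.08748365 0.09      ]
vent (array([0.47391478, 0.13063768, 0.07623288]), array([1.41358622e-06])) [0.47467082 0.13002977 0.085     ] [0.47350542 0.13749306 0.085     ]
[-19.32227566  18.00018487   2.77979978]
```

```bash
python3 -m handwheel '[[-1,-0.97,0.9,0,0,0,0],[-1,-0.97,0.9,0,0,0,0],[-1,-0.97,0.9,0,0,0,0],[-1,-0.97,0.9,0,0,0,0],[-1,-0.97,0.9,0,0,0,0]]'
python3 -m handwheel '[[-1,-0.97,0.9,0,0,0,0],[-1,-0.97,0.9,0,0,0,0],[-1,-0.97,0.9,0,0,0,0],[-1,-0.97,0.9,0,0,0,0],[-1,-0.97,0.9,0,0,0,0]]'
python3 -m handwheel '[[-1,-0.97,0.9,0,0,0,0],[-1,-0.97,0.9,0,0,0,0],[-1,-0.97,0.9,0,0,0,0],[-1,-0.97,0.9,0,0,0,0],[-1,-0.97,0.9,0,0,0,0]]'
python3 -m handwheel '[[-1,-0.97,0.9,0,0,0,0],[-1,-0.97,0.9,0,0,0,0],[-1,-0.97,0.9,0,0,0,0],[-1,-0.97,0.9,0,0,0,0],[-1,0,0,0,0,0,0]]'
python3 -c "
from h import *
import cv2
o=get_obs();print(o['tool_pos'],o['orientation'],rows([.5328,.001,.320]))
s=snapshot('wrist');cv2.imwrite('pics/w1.png',s['color'][:,:,::-1]);print(s['fx'],s['fy'],s['cx'],s['cy'],s['tool_from_camera'])"
```

```text
clock: 0.82
tool_pos: [0.3467, -0.4584, 0.4045]
orientation: [180.0, 0.0, -155.2]
force: [0.5, 0.5, 0.1]
opening: 0.0431
gripper_force: 0.0
clock: 1.45
tool_pos: [0.4094, -0.3053, 0.4047]
orientation: [180.0, 0.0, -155.1]
force: [0.7, -0.2, 0.5]
opening: 0.0004
gripper_force: 0.0
clock: 2.08
tool_pos: [0.4721, -0.1523, 0.4047]
orientation: [180.0, 0.0, -155.1]
force: [0.4, 0.2, 0.1]
opening: 0.0004
gripper_force: 0.0
clock: 2.7
tool_pos: [0.5227, -0.0293, 0.4044]
orientation: [180.0, -0.0, -155.0]
force: [0.2, -0.6, -0.3]
opening: 0.0004
gripper_force: 0.0
[ 0.52268401 -0.02928034  0.4043759 ] [ 1.79991793e+02 -1.54740423e-02 -1.55022029e+02] [-0.87916417  0.92657858  3.37493143]
344.26141019024357 344.26141019024357 275.89099362947684 201.71636829155216 [[-2.69467699e-04 -9.69225128e-01 -2.46175910e-01  6.48996023e-02]
 [ 9.99999898e-01 -3.50464523e-04  2.85208048e-04  4.39231434e-05]
 [-3.62706730e-04 -2.46175808e-01  9.69225123e-01  1.91729560e-02]
 [ 0.00000000e+00  0.00000000e+00  0.00000000e+00  1.00000000e+00]]
```

View pics/w1.png

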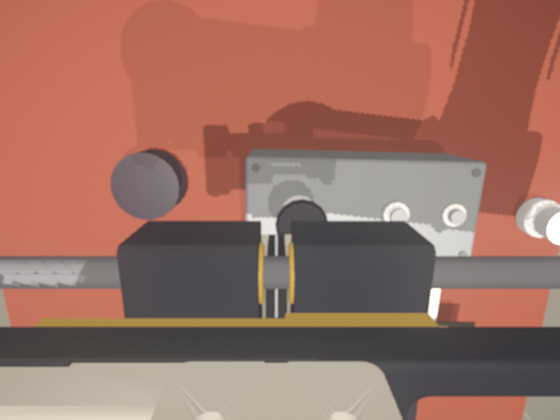

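The wrist view shows the plunger head partly behind the closed fingers. It spans columns 276–327 with its top edge at row 200, so the centre is about (302,226). The pin is at (397,213).

```bash
python3 -c "
from h import *
o=get_obs();s=snapshot('wrist')
R=Ro.from_euler('xyz',o['orientation'],degrees=True).as_matrix();T=np.array(s['tool_from_camera'])
for (u,v),z in (((302,226),.121),((397,213),.09),((456,214),.085)):
  d=R@T[:3,:3]@[(u-s['cx'])/s['fx'],(v-s['cy'])/s['fy'],1];c=o['tool_pos']+R@T[:3,3]
  print(c+d*(z-c[2])/d[2])
print(rows([.533,.0,.320]))
"
```

```text
[ 0.5334696  -0.00149686  0.121     ]
[0.49501544 0.07660706 0.09      ]
[0.47378782 0.127953   0.085     ]
[-0.91980145  0.92699144  3.37712035]
```

```bash
python3 -m handwheel '[[-1,-0.9,0.9,0,0,0,0],[-1,0,0,1,0,0,0],[-1,0,0,1,0,0,0],[-1,0,0,1,0,0,0],[-1,0,0,0.5,0,0,0]]'
python3 -m handwheel '[[-1,0,0,0,0,0,0]]'
python3 -c "
from h import *
import cv2
print(rows([.533,-.001,.275]))
s=snapshot('side');cv2.imwrite('pics/s2.png',cv2.resize(s['color'][100:300,200:420,::-1],None,fx=3,fy=3))"
```

```text
clock: 3.42
tool_pos: [0.5324, -0.0019, 0.316]
orientation: [180.0, -0.1, -155.2]
force: [0.9, 0.3, 0.2]
opening: 0.0004
gripper_force: 0.0
clock: 3.55
tool_pos: [0.5328, -0.0016, 0.3167]
orientation: [180.0, -0.1, -155.2]
force: [-0.6, 0.2, 1.0]
opening: 0.0001
gripper_force: 0.0
[-0.02010665  0.01832472  1.66933343]
```

View pics/s2.png

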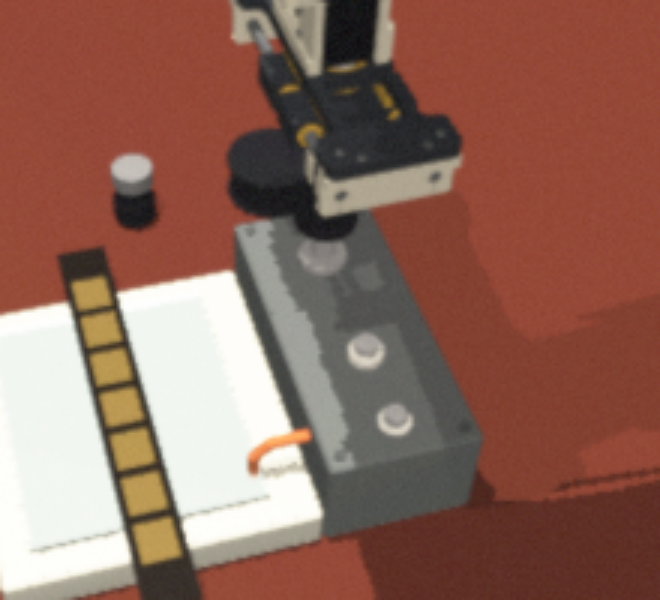

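The fingertips stand just above the plunger head, well clear of the pin and vent. Next is the first press.

```bash
python3 -m handwheel '[[-1,0,0,0.6,0,0,0],[-1,0,0,0.6,0,0,0],[-1,0,0,0.6,0,0,0],[-1,0,0,0,0,0,0]]'
```

```text
clock: 4.1
tool_pos: [0.5338, -0.0007, 0.2751]
orientation: [-179.9, 0.2, -155.0]
force: [-9.0, 1.4, 30.0]
opening: 0.0003
gripper_force: 15.1
```

30 N at z 0.275 means it is on the stop. Now release and repeat.

```bash
python3 -m handwheel '[[-1,0,0,-0.8,0,0,0],[-1,0,0,-0.8,0,0,0],[-1,0,0,0,0,0,0],[-1,0,0,0,0,0,0],[-1,0,0,0,0,0,0]]'
python3 -m handwheel '[[-1,0,0,0.8,0,0,0],[-1,0,0,0.8,0,0,0],[-1,0,0,0,0,0,0],[-1,0,0,0,0,0,0]]'
python3 -m handwheel '[[-1,0,0,-0.8,0,0,0],[-1,0,0,-0.8,0,0,0],[-1,0,0,0,0,0,0],[-1,0,0,0,0,0,0],[-1,0,0,0,0,0,0]]'
python3 -c "
from h import *
import cv2
s=snapshot('side');cv2.imwrite('pics/s3.png',cv2.resize(s['color'][100:300,200:420,::-1],None,fx=3,fy=3))"
```

```text
clock: 4.72
tool_pos: [0.5327, -0.0011, 0.3112]
orientation: [180.0, -0.1, -155.2]
force: [0.3, -0.6, 0.1]
opening: 0.0003
gripper_force: 0.0
clock: 5.22
tool_pos: [0.5342, -0.0008, 0.2752]
orientation: [-179.9, 0.2, -155.0]
force: [-6.6, 1.5, 26.9]
opening: 0.0005
gripper_force: 14.0
clock: 5.85
tool_pos: [0.5328, -0.0011, 0.3111]
orientation: [180.0, -0.1, -155.2]
force: [0.1, 0.1, 0.5]
opening: 0.0005
gripper_force: 0.0
```

View pics/s3.png

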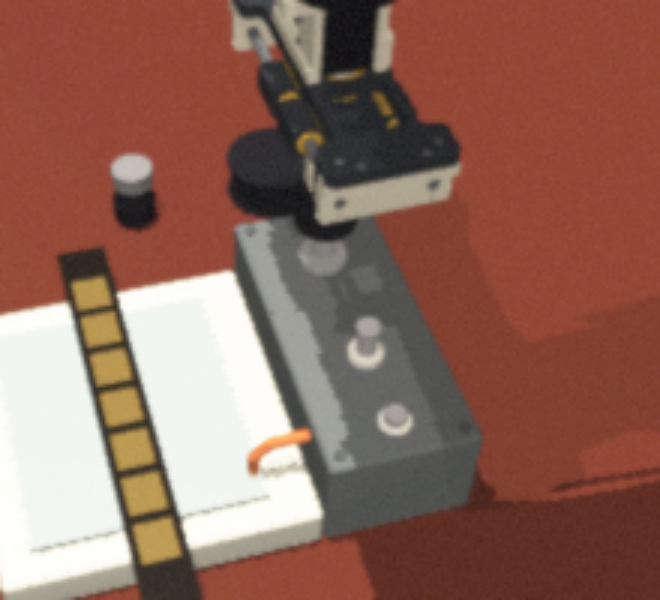

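The pin has risen: its head is at crop (369,325), up from (368,343). Pumping works, and extra strokes do no harm, so I'll do four more.

```bash
python3 -m handwheel '[[-1,0,0,0.8,0,0,0],[-1,0,0,0.8,0,0,0],[-1,0,0,0,0,0,0],[-1,0,0,0,0,0,0]]'
python3 -m handwheel '[[-1,0,0,-0.8,0,0,0],[-1,0,0,-0.8,0,0,0],[-1,0,0,0,0,0,0],[-1,0,0,0,0,0,0],[-1,0,0,0,0,0,0]]'
python3 -m handwheel '[[-1,0,0,0.8,0,0,0],[-1,0,0,0.8,0,0,0],[-1,0,0,0,0,0,0],[-1,0,0,0,0,0,0]]'
python3 -m handwheel '[[-1,0,0,-0.8,0,0,0],[-1,0,0,-0.8,0,0,0],[-1,0,0,0,0,0,0],[-1,0,0,0,0,0,0],[-1,0,0,0,0,0,0]]'
python3 -m handwheel '[[-1,0,0,0.8,0,0,0],[-1,0,0,0.8,0,0,0],[-1,0,0,0,0,0,0],[-1,0,0,0,0,0,0]]'
python3 -m handwheel '[[-1,0,0,-0.8,0,0,0],[-1,0,0,-0.8,0,0,0],[-1,0,0,0,0,0,0],[-1,0,0,0,0,0,0],[-1,0,0,0,0,0,0]]'
python3 -m handwheel '[[-1,0,0,0.8,0,0,0],[-1,0,0,0.8,0,0,0],[-1,0,0,0,0,0,0],[-1,0,0,0,0,0,0]]'
python3 -m handwheel '[[-1,0,0,-0.8,0,0,0],[-1,0,0,-0.8,0,0,0],[-1,0,0,0,0,0,0],[-1,0,0,0,0,0,0],[-1,0,0,0,0,0,0]]'
python3 -c "
from h import *
import cv2
s=snapshot('side');cv2.imwrite('pics/s4.png',cv2.resize(s['color'][100:300,200:420,::-1],None,fx=3,fy=3))"
```

```text
clock: 6.4
tool_pos: [0.5343, -0.0008, 0.2752]
orientation: [-179.9, 0.2, -155.0]
force: [-7.3, 0.7, 26.7]
opening: 0.0002
gripper_force: 13.2
clock: 7.02
tool_pos: [0.5327, -0.0011, 0.3112]
orientation: [180.0, -0.1, -155.2]
force: [0.3, 0.3, 0.1]
opening: 0.0003
gripper_force: 0.0
clock: 7.52
tool_pos: [0.5342, -0.0009, 0.2751]
orientation: [-179.9, 0.2, -155.0]
force: [-6.8, 0.3, 26.8]
opening: 0.0005
gripper_force: 13.9
clock: 8.15
tool_pos: [0.5328, -0.0011, 0.3112]
orientation: [180.0, -0.1, -155.2]
force: [0.2, 0.5, 0.4]
opening: 0.0004
gripper_force: 0.0
clock: 8.65
tool_pos: [0.5342, -0.0009, 0.2752]
orientation: [-179.9, 0.2, -155.0]
force: [-6.5, 0.5, 28.7]
opening: 0.0006
gripper_force: 14.0
clock: 9.28
tool_pos: [0.5327, -0.0011, 0.3111]
orientation: [180.0, -0.1, -155.2]
force: [0.6, 0.4, 0.2]
opening: 0.0004
gripper_force: 0.0
clock: 9.78
tool_pos: [0.5342, -0.0009, 0.2752]
orientation: [-179.9, 0.2, -155.0]
force: [-6.3, 0.2, 27.1]
opening: 0.0001
gripper_force: 13.9
clock: 10.4
tool_pos: [0.5328, -0.0011, 0.3111]
orientation: [180.0, -0.1, -155.2]
force: [-0.5, 0.0, -0.2]
opening: 0.0002
gripper_force: 0.0
```

View pics/s4.png

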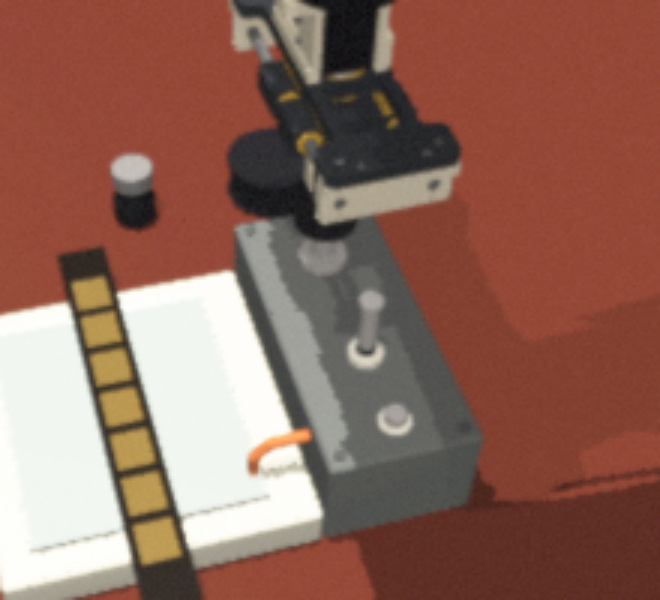

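The pin head is now at crop (371,299), with the dark ring visible above the collar at (367,350), so it is fully out. I'll add one harmless safety stroke, then retreat upwards.

```bash
python3 -m handwheel '[[-1,0,0,0.8,0,0,0],[-1,0,0,0.8,0,0,0],[-1,0,0,0,0,0,0],[-1,0,0,0,0,0,0]]'
python3 -m handwheel '[[-1,0,0,-0.8,0,0,0],[-1,0,0,-0.8,0,0,0],[-1,0,0,-1,0,0,0],[-1,0,0,-1,0,0,0],[-1,0,0,-1,0,0,0]]'
python3 -m handwheel '[[-1,0,0,0,0,0,0],[-1,0,0,0,0,0,0],[-1,0,0,0,0,0,0]]'
python3 -c "
from h import *
import cv2
s=snapshot('side');cv2.imwrite('pics/s5.png',cv2.resize(s['color'][100:300,200:420,::-1],None,fx=3,fy=3))"
```

```text
clock: 10.95
tool_pos: [0.5342, -0.0008, 0.2752]
orientation: [-179.9, 0.2, -155.0]
force: [-5.6, 0.7, 27.0]
opening: 0.0007
gripper_force: 13.2
clock: 11.58
tool_pos: [0.5329, -0.001, 0.3874]
orientation: [180.0, -0.1, -155.1]
force: [0.3, 0.0, -0.1]
opening: 0.0008
gripper_force: 0.0
clock: 11.95
tool_pos: [0.5328, -0.0011, 0.3861]
orientation: [180.0, -0.1, -155.2]
force: [-0.6, 0.5, -0.9]
opening: 0.0001
gripper_force: 0.0
```

View pics/s5.png

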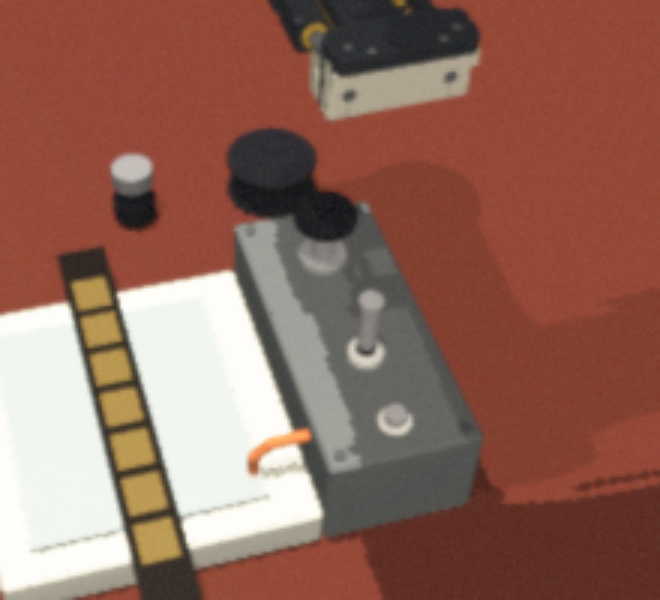

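The plunger is up with its head at (326,215). The pin is unchanged at (371,299), so it is at its stop, and the gripper is clear.

```bash
python3 -c "
from plant import *
print(close_job())"
```

```text
the job is handed in; nothing more can be done
None
```

I pumped the plunger seven full strokes and handed the job in at about 12 s: the last side view shows the pin fully out with its dark ring above the collar, the plunger up and the gripper clear, though the hand-in returned no verdict.

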